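# Reload the magnetic chuck

### The job

Reload the magnetic chuck: put all the short finished plates lying on it into the wire basket, then push the long bar square up against the chuck's back rail so that it lies flat on the chuck and flush with the rail along its whole length. With the bar in place, switch to full hold by turning the small inner knob on the controller clockwise as far as it goes, without turning the larger ring under it. Leave the other things on the bench alone.

Things in the scene. Friction and masses are not known exactly. Their poses are not given: they have to be found in the camera images.
- chuck: Magnetic chuck bolted to the bench: flat steel block, 260 (x) x 380 (y) x 50 mm high; its working face (steel with thin brass strips) is 50 mm above the bench. Origin: centre of its underside. x points to the back rail (far side from the robot), y along the rail, z up; turned by up to 0.12 rad.
- rail_mid (a point): Middle of the back rail's inner face, 115 mm from the chuck's middle, at the height of the working face; axes as chuck (x into the rail, y along it, z up). The rail is a fixed dark steel strip, 15 mm thick, along the chuck's whole far edge; it stands 12 mm above the working face.
- bar: The long bar: plain bright flat steel, 240 mm long (y) x 25 mm wide (x) x 12 mm high (z), 0.4 to 0.75 kg, loose and askew on the working face, on the robot's side of the plates, within about 0.3 rad of the rail's direction. Origin: centre of its underside; flush against the rail its origin is 12.5 mm in front of the rail face.
- plate1: A short finished plate: bright steel, 62 (x) x 24 (y) x 14 mm (z), two small dark holes, about 0.16 kg; starts flat on the working face between bar and rail, its long axis x square to the rail within about 0.3 rad. Origin: centre of its underside. Three to five plates are there; absent ones read None.
- plate2: A short finished plate: bright steel, 62 (x) x 24 (y) x 14 mm (z), two small dark holes, about 0.16 kg; starts flat on the working face between bar and rail, its long axis x square to the rail within about 0.3 rad. Origin: centre of its underside. Three to five plates are there; absent ones read None.
- plate3: A short finished plate: bright steel, 62 (x) x 24 (y) x 14 mm (z), two small dark holes, about 0.16 kg; starts flat on the working face between bar and rail, its long axis x square to the rail within about 0.3 rad. Origin: centre of its underside. Three to five plates are there; absent ones read None.
- plate4: A short finished plate: bright steel, 62 (x) x 24 (y) x 14 mm (z), two small dark holes, about 0.16 kg; starts flat on the working face between bar and rail, its long axis x square to the rail within about 0.3 rad. Origin: centre of its underside. Three to five plates are there; absent ones read None.
- plate5: A short finished plate: bright steel, 62 (x) x 24 (y) x 14 mm (z), two small dark holes, about 0.16 kg; starts flat on the working face between bar and rail, its long axis x square to the rail within about 0.3 rad. Origin: centre of its underside. Three to five plates are there; absent ones read None.
- basket: Wire parts basket standing loose on the bench beside the chuck (left or right): outside 180 (x) x 140 (y) x 80 mm high, wire walls under 5 mm thick, floor 4 mm up, open on top, 0.9 kg. Origin: centre of its underside; z up.
- controller: Chuck controller: grey box 150 (x) x 130 (y) mm, black top panel at 70 mm, fixed on the bench at the side of the chuck away from the basket. Origin: centre of its underside. On top, nearer the robot, an upright concentric pair: small black inner knob above a larger aluminium ring.
- knob_axis (a point): On the vertical axis of the concentric pair, 84 mm above the bench: level with the ring's top and the inner knob's foot. Inner knob: a knurled cylinder, 22 mm diameter, 24 mm high above this point, a white line on its top (at 0 it points 1.3 rad left of the controller's +x, at full hold 1.3 rad right of it, the ends of the tick scale). The ring: 50 mm diameter, 14 mm high.
- hold_knob (a joint): Angle of the inner (hold) knob: 0 = off, grows clockwise seen from above, 2.6 rad = full hold, a hard stop. Turns stiffly (about 0.035 N m) and stays where it is left. Starts between 0 and 0.5.
- cycle_ring (a joint): Angle of the larger outer ring (release cycle), grows clockwise seen from above, range -1.5 to 1.5; turns easily, so fingers that rub on it drag it. To be left as found.
- cycle_mark (a point): The black pointer line's outer end on the ring's top, 23 mm from its axis.
- file: Bystander: a flat file with wooden handle, 255 mm long in all (y), about 18 mm high, lying in front of the chuck. Origin underneath, about its middle.
- trysquare: Bystander: a small steel try square lying flat, 75 mm stock, 100 mm blade, 14 mm high.
- brush: Bystander: a bench brush about 170 mm long, lying.
- oilcan: Bystander: a grey plastic oil bottle, 56 mm diameter, 150 mm high, beyond the chuck. Origin: centre of its underside.
- hammer: Bystander: a hammer about 260 mm long, lying beyond the chuck.
- jar: Bystander: a glass jar with metal lid, 66 mm diameter, 85 mm high, beyond the chuck. Origin: centre of its underside.
- tape: Bystander: a black tape measure, 65 x 36 x 60 mm, beyond the chuck. Origin: centre of its underside.
There are look-alikes about, which are no part of the job. Leave any red look-alike of the plate3 alone.

How it is judged:
By the outcome, as a careful person would: the job done as asked, in the order asked, and still so for the second after the job is handed in, with the robot touching nothing.
Of plate1, plate2, plate3, plate4, plate5 only 3 to 5 are there at a start; the rules pass over those that are not, and their reading is None.
At some moment in a run one of bar, plate1, plate2, plate3, plate4, plate5 may be knocked a few centimetres aside while the robot is not near it.
Once in a run the grip may slacken for a moment while it holds something.
It also fails if it takes over 210 s, if anything falls off the work surface, if the arm or the gripper's body presses on something with over 40 N, if the wrist force passes 120 N, or if a joint passes its speed limit or range.

### The arm

A 6-joint arm with a two-finger parallel gripper is mounted at the origin on the work surface. World frame = base frame: x ahead of the robot, y to its left, z up, the work surface at z = 0. Lengths are in m, angles in rad, forces in N, time in s.
With the tool pointing down it reaches from about 0.375 to 0.975 m from the base axis. Payload 3.8 kg.
Tool frame: the origin (TCP) lies midway between the tips of the shut fingers; the grasp point (between the pads) lies 19 mm behind it; x points along the fingers, y is the direction in which the jaws open and shut, and the axes are right-handed (so a half turn about x gives the same grasp; the last joint's range is limited). The gripper opens to 88 mm and grips with 3 to 60 N. Pads are 18 mm wide; open, the fingers measure 123 mm over their backs; the gripper's body (75 mm by 187 mm) begins 45 mm behind the grasp point.
Start: joints at [1.09, 0.264, 1.604, -0, 1.274, -0.037], TCP at [0.29, 0.61, 0.239] pointing down, gripper open.
Joint ranges: [-2.63, 2.63], [-0.94, 2.18], [0.31, 2.57], [-1.31, 4.45], [0, 2.66], [-2.55, 2.55]. Speed limits (rad/s): [2.57, 2.57, 3.14, 3.14, 3.14, 3.14].

### API

Orientations are given as a rotation vector (axis times angle).
In Python, from cell import manip, inverse_kinematics, cams, order gives the robot as it stands. Calls block until the motion is done:
- manip.move_pose(position, orientation): joint-space move of the TCP to a pose.
- manip.move_linear(position, rate=0.15, rot=None): straight line of the TCP; rot=None keeps the orientation; rate is the mean speed in m/s.
- manip.set_joints(angles): joint-space move.
- manip.set_gripper(opening, force=None): finger opening in m; force is the grip in N (None keeps the last); returns when the fingers have stopped.
- manip.dwell(seconds).
- inverse_kinematics(position, orientation): joint angles nearest the present ones, or None.
- manip.state(): the state.
- cams.capture(name): name is "scene" or "top" or "wrist"; returns a dict with "image" (400x640x3 uint8, blue, green, red), "z_map" (400x640 float32, m along the optical axis (not along the pixel's ray), 0 where there is no reading), "intrinsics" (3x3 intrinsics, pixels), "k1" (the pictures are not rectified: a ray, as slopes to the right and down, at radius r is drawn at 1 + k1 r^2 times it, then the intrinsics apply), "position" and "orientation" of the camera in the world; the wrist camera has in their place "T_tool_cam" (4x4, takes a point from camera to tool coordinates, whose origin is the TCP and whose axes are the tool frame's). Camera axes: x right, y down, z forward; pixel columns grow to the right and rows downward; lengths in m; the calibration is good to about 2 mm. A picture is of the moment at which its call begins: read the wrist's pose just before it.
A pose or a line that the arm cannot do raises manip.IKError and nothing moves.
- order.close_job(): hands the job in, once; it reports no verdict.
The state is a dict: "clock": time; "joint_pos": joint angles; "joint_velocities": joint speeds; "tau": joint torques, N m; "tool_pos": TCP position; "tcp_rot": TCP orientation; "contact_force": force on the tool from outside, world axes, zero at the start; "moment": the same for the moment, N m; "gripper_width": finger opening in m.
Only numpy, scipy, OpenCV 4.12 (cv2) and the standard library are available. Lean on these libraries where they do the work, as an engineer would, in place of code of your own. Each camera call takes 0.05 s, during which the arm holds its last target.

## Working session

There is one attempt and no reset: what is moved stays moved. The work goes in short steps, each a Python script; the robot and the scene stay as the last script left them, time stands still between calls to the robot, and variables do not carry over. Pictures are saved under pics/ and viewed, and the job is handed in when it is done.

```bash
ls; mkdir -p pics; cat > h.py <<'E'
import numpy as np, cv2
from scipy.spatial.transform import Rotation as R
from cell import manip, inverse_kinematics, cams, order
def cap(name):
    st=manip.state(); c=cams.capture(name)
    if name=='wrist':
        T=np.eye(4); T[:3,:3]=R.from_rotvec(st['tcp_rot']).as_matrix(); T[:3,3]=st['tool_pos']
        c['T']=T@np.array(c['T_tool_cam'])
    else:
        T=np.eye(4); o=np.array(c['orientation'])
        T[:3,:3]=o if o.shape==(3,3) else R.from_rotvec(o).as_matrix(); T[:3,3]=c['position']; c['T']=T
    return c
def dist(c):
    return np.array([c['k1'],0,0,0,0],float)
def slopes(c,uv):
    uv=np.asarray(uv,float).reshape(-1,1,2)
    K=np.array(c['intrinsics'],float)
    return cv2.undistortPointsIter(uv,K,dist(c),None,None,(cv2.TERM_CRITERIA_COUNT|cv2.TERM_CRITERIA_EPS,50,1e-10)).reshape(-1,2)
def onplane(c,uv,z):
    s=slopes(c,uv); d=np.c_[s,np.ones(len(s))]@c['T'][:3,:3].T; o=c['T'][:3,3]
    t=(z-o[2])/d[:,2]; return o+d*t[:,None]
def bydepth(c,uv):
    uv=np.asarray(uv); s=slopes(c,uv); z=c['z_map'][uv[:,1].astype(int),uv[:,0].astype(int)]
    return (np.c_[s,np.ones(len(s))]*z[:,None])@c['T'][:3,:3].T+c['T'][:3,3]
def proj(c,P):
    P=np.asarray(P,float).reshape(-1,3); Ti=np.linalg.inv(c['T'])
    p=P@Ti[:3,:3].T+Ti[:3,3]
    return cv2.projectPoints(p,np.zeros(3),np.zeros(3),np.array(c['intrinsics'],float),dist(c))[0].reshape(-1,2)
def cloud(c):
    h,w=c['z_map'].shape; u,v=np.meshgrid(np.arange(w),np.arange(h))
    return bydepth(c,np.c_[u.ravel(),v.ravel()]).reshape(h,w,3)
def rot(yaw):  # tool down; jaw axis (tool y) at world angle yaw
    x=np.array([0,0,-1.]); y=np.array([np.cos(yaw),np.sin(yaw),0]); z=np.cross(x,y)
    return R.from_matrix(np.c_[x,y,z]).as_rotvec()
def save(c,n): cv2.imwrite('pics/'+n,c['image'])
E
python3 - <<'E'
from h import *
for n in ['scene','top','wrist']:
    c=cap(n); save(c,n+'0.png'); print(n,c['T'].round(3).tolist(),np.array(c['intrinsics']).round(1).tolist(),c['k1'])
st=manip.state();print(st)
E
```

```text
pics
scene [[-0.327, 0.573, -0.752, 1.429], [0.945, 0.195, -0.262, 0.357], [-0.003, -0.796, -0.605, 0.773], [0.0, 0.0, 0.0, 1.0]] [[464.7, 0.0, 318.3], [0.0, 464.7, 198.2], [0.0, 0.0, 1.0]] -0.00838579408014567
top [[0.001, -0.994, 0.11, 0.371], [-1.0, -0.003, -0.017, 0.076], [0.017, -0.11, -0.994, 1.657], [0.0, 0.0, 0.0, 1.0]] [[494.6, 0.0, 324.6], [0.0, 494.6, 196.8], [0.0, 0.0, 1.0]] -0.10403328287403947
wrist [[0.429, 0.859, 0.279, 0.217], [0.903, -0.408, -0.135, 0.643], [-0.002, 0.31, -0.951, 0.383], [0.0, 0.0, 0.0, 1.0]] [[358.9, 0.0, 316.7], [0.0, 358.9, 194.8], [0.0, 0.0, 1.0]] 0.022059011637178008
{'clock': 0.15, 'joint_pos': array([ 1.09007690e+00,  2.64577313e-01,  1.60505027e+00, -4.50083393e-05,
        1.27370239e+00, -3.68677730e-02]), 'joint_velocities': array([ 0.00065581, -0.00390417, -0.00331956, -0.0025928 , -0.00025556,
       -0.00060975]), 'tau': array([ 5.08610447e-04, -5.02848959e+01, -3.57467902e+01,  7.30130542e-02,
        2.50172062e-02, -1.05562451e-04]), 'tool_pos': array([0.28960059, 0.60911088, 0.23768132]), 'tcp_rot': array([ 0.34675379,  1.54303053, -0.34942727]), 'contact_force': array([ 0.2202191 , -0.08679277, -0.20408235]), 'moment': array([ 0.04054531, -0.02802174, -0.01370239]), 'gripper_width': 0.08794847625772056}
```

View pics/scene0.png

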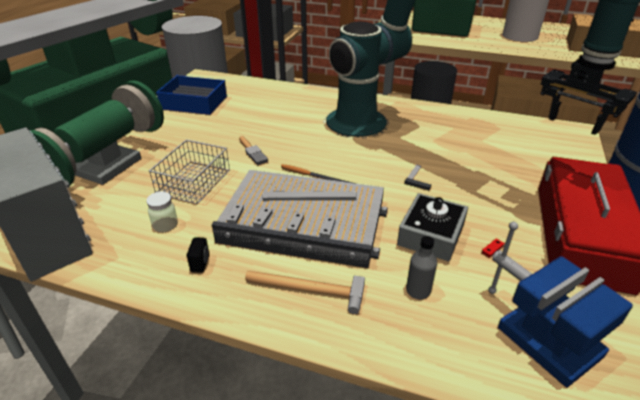

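View pics/top0.png

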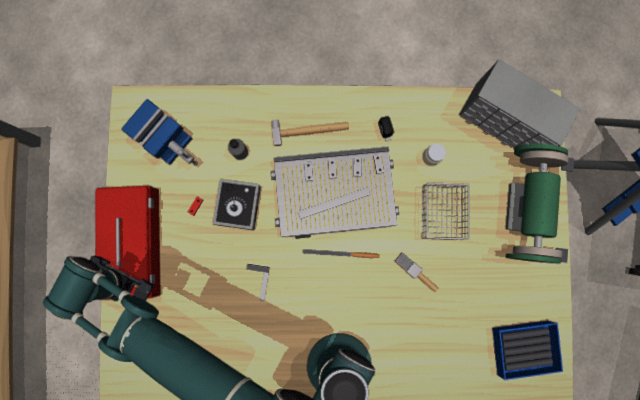

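View pics/wrist0.png

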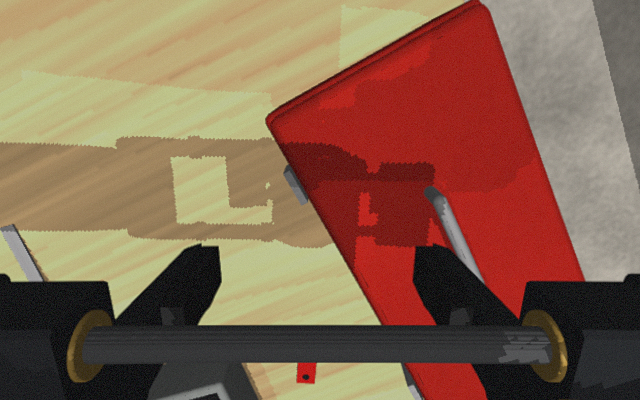

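The scene shows four bright two-hole plates on the chuck, at top-view px (309,172), (333,169), (357,167) and (379,164). They match the description. The red look-alike at (195,205) lies on the bench and stays there. The bar is at (333,204), the basket at (445,210) and the controller at (237,204). I'll take close wrist views next.

```bash
python3 - <<'E'
from h import *
c=cap('top'); P=cloud(c)
for n,(u,v) in dict(p1=(309,172),p2=(333,169),p3=(357,167),p4=(379,164),bar=(333,204),knob=(234,208),railL=(277,155),railR=(388,151),chfl=(281,234),chfr=(396,226),face=(350,215)).items(): print(n,P[v,u].round(3), onplane(c,[(u,v)],.06)[0].round(3))
for n,(u,v) in dict(b1=(422,184),b2=(467,184),b3=(469,238),b4=(421,238)).items(): print(n,P[v,u].round(3), onplane(c,[(u,v)],.08)[0].round(3))
w=cap('wrist'); print(np.array(w['T_tool_cam']).round(3).tolist())
m=P[...,2]; 
# basket tall map
E
```

```text
p1 [0.629 0.1   0.061] [0.629 0.1   0.06 ]
p2 [0.639 0.021 0.061] [0.639 0.021 0.06 ]
p3 [ 0.645 -0.057  0.065] [ 0.646 -0.058  0.06 ]
p4 [ 0.656 -0.13   0.062] [ 0.657 -0.13   0.06 ]
bar [0.524 0.021 0.066] [0.524 0.021 0.06 ]
knob [0.505 0.333 0.114] [0.51  0.342 0.06 ]
railL [ 0.698  0.21  -0.004] [0.685 0.205 0.06 ]
railR [ 0.702 -0.162  0.053] [ 0.7  -0.16  0.06]
chfl [0.427 0.189 0.052] [0.427 0.189 0.06 ]
chfr [ 0.456 -0.193 -0.   ] [ 0.453 -0.183  0.06 ]
face [ 0.489 -0.034  0.053] [ 0.489 -0.034  0.06 ]
b1 [ 0.599 -0.284  0.001] [ 0.588 -0.267  0.08 ]
b2 [ 0.59  -0.417  0.075] [ 0.589 -0.416  0.08 ]
b3 [ 0.415 -0.443 -0.001] [ 0.413 -0.417  0.08 ]
b4 [ 0.416 -0.277  0.002] [ 0.414 -0.26   0.08 ]
[[-0.0, -0.31, 0.951, -0.145], [1.0, 0.0, 0.0, -0.001], [-0.0, 0.951, 0.31, -0.08], [0.0, 0.0, 0.0, 1.0]]
```

```bash
python3 - <<'E'
from h import *
for y in [np.pi/2,-np.pi/2,0,np.pi]:
  for p in [(.55,.0,.35),(.6,.0,.3),(.55,-.1,.3)]:
    try:
        q=inverse_kinematics(np.array(p),rot(y)); print(y,p,None if q is None else q.round(2))
    except Exception as e: print(e)
E
```

```text
1.5707963267948966 (0.55, 0.0, 0.35) [-0.05 -0.02  1.72  0.    1.44 -1.62]
1.5707963267948966 (0.6, 0.0, 0.3) [-0.04  0.09  1.69  0.    1.36 -1.61]
1.5707963267948966 (0.55, -0.1, 0.3) [-0.22  0.01  1.78  0.    1.35 -1.8 ]
-1.5707963267948966 (0.55, 0.0, 0.35) [-0.05 -0.02  1.72 -0.    1.44  1.53]
-1.5707963267948966 (0.6, 0.0, 0.3) [-0.04  0.09  1.69 -0.    1.36  1.53]
-1.5707963267948966 (0.55, -0.1, 0.3) [-0.22  0.01  1.78 -0.    1.35  1.35]
0 (0.55, 0.0, 0.35) [-0.05 -0.02  1.72 -0.    1.44 -0.05]
0 (0.6, 0.0, 0.3) [-0.04  0.09  1.69 -0.    1.36 -0.04]
0 (0.55, -0.1, 0.3) [-0.22  0.01  1.78 -0.    1.35 -0.22]
3.141592653589793 (0.55, 0.0, 0.35) None
3.141592653589793 (0.6, 0.0, 0.3) None
3.141592653589793 (0.55, -0.1, 0.3) None
```

```bash
python3 - <<'E'
from h import *
manip.move_linear([0.29,.61,.36])
print(manip.state()['clock'])
import pickle
for i,p in enumerate([(.5,.06,.33),(.5,-.08,.30)]):
    manip.move_pose(np.array(p),rot(np.pi/2))
    manip.dwell(.2)
    c=cap('wrist'); save(c,f'w{i+1}.png'); pickle.dump(c,open(f'w{i+1}.pkl','wb'))
c=cap('top'); save(c,'t1.png')
print(manip.state()['clock'])
E
```

```text
1.2083
4.5
```

View pics/w1.png

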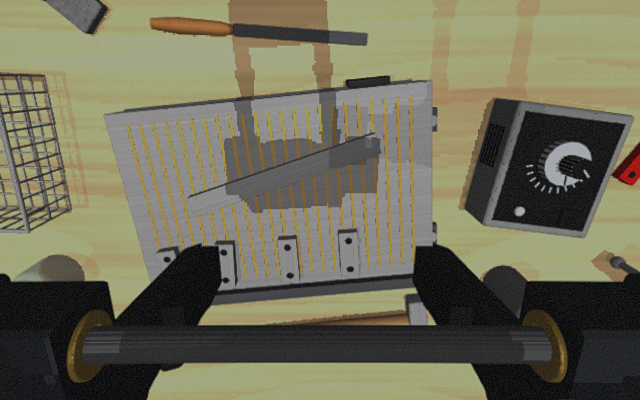

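View pics/w2.png

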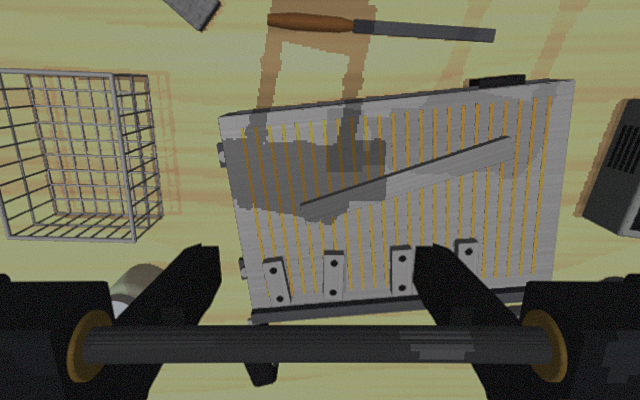

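Both wrist views show the bar (about (290,170) in the first) and four plates near the rail, two of them hidden by the fingers. The basket and the controller are clear. I'll step back so that the rail and all the plates are visible.

```bash
python3 - <<'E'
from h import *
import pickle
for i,p in enumerate([(.42,.02,.27),(.42,-.06,.27)]):
    manip.move_pose(np.array(p),rot(np.pi/2))
    manip.dwell(.2)
    c=cap('wrist'); save(c,f'w{i+3}.png'); pickle.dump(c,open(f'w{i+3}.pkl','wb'))
    P=cloud(c); m=P[...,2]
    print([P[v,u].round(4).tolist() for u,v in [(300,60),(320,80)]])
    h=np.clip((m-.03)/.05,0,1); h[c['z_map']==0]=0
    cv2.imwrite(f'pics/h{i+3}.png',(h*255).astype(np.uint8))
print(manip.state()['clock'])
E
```

```text
[[0.3235, 0.0004, -0.0012], [0.3441, 0.0222, -0.0011]]
[[0.322, -0.0781, -0.0012], [0.3425, -0.0563, -0.0004]]
6.0083
```

View pics/w3.png

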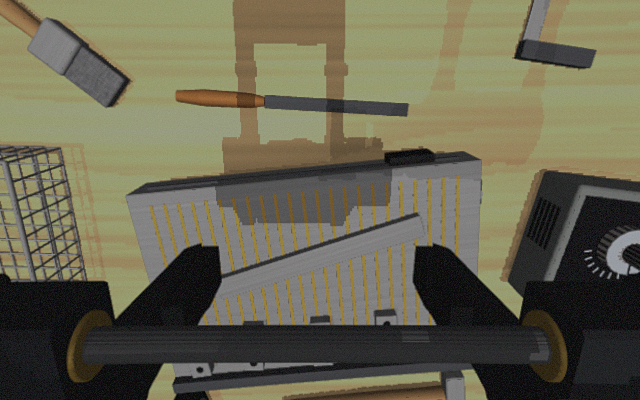

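View pics/h3.png

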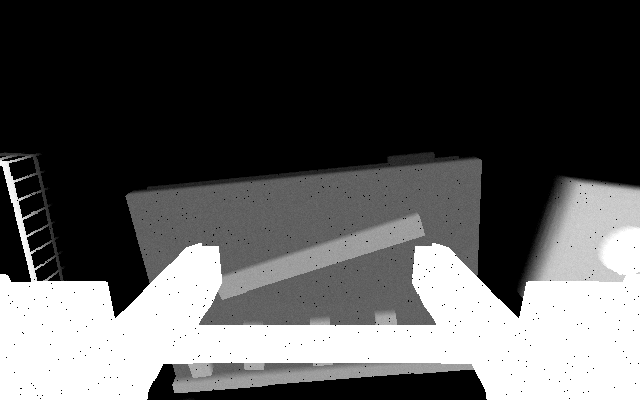

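Moving towards the robot was the wrong way: the image's down direction is +x. I'll move forward instead.

```bash
cat >> h.py <<'E'
import pickle
def hmap(c,lo=.03,hi=.08):
    P=cloud(c); m=P[...,2].copy(); m[c['z_map']==0]=0
    m=cv2.medianBlur(m.astype(np.float32),5); return P,m
def rects(c,lo,hi,amin=40,box=None):
    """components of height within lo..hi inside xy box; -> list of (centre,long,short,yaw,medz)"""
    P,m=hmap(c); k=((m>lo)&(m<hi)&(P[...,0]>.3))
    k[280:,:110]=0;k[280:,525:]=0;
    if box is not None: k&=(P[...,0]>box[0])&(P[...,0]<box[1])&(P[...,1]>box[2])&(P[...,1]<box[3])
    k=cv2.morphologyEx(k.astype(np.uint8),cv2.MORPH_OPEN,np.ones((3,3),np.uint8))
    n,l,s,_=cv2.connectedComponentsWithStats(k); out=[]
    for i in range(1,n):
        if s[i,4]<amin: continue
        cs,_=cv2.findContours((l==i).astype(np.uint8),cv2.RETR_EXTERNAL,cv2.CHAIN_APPROX_NONE)
        cn=max(cs,key=len).reshape(-1,2); z=np.median(m[l==i])
        w=onplane(c,cn,z)[:,:2]
        (cx,cy),(a,b),_=r=cv2.minAreaRect((w*1000).astype(np.float32))
        bx=cv2.boxPoints(r); e=[bx[1]-bx[0],bx[2]-bx[1]]; e=max(e,key=np.linalg.norm)
        yaw=(np.arctan2(e[1],e[0])+np.pi/2)%np.pi-np.pi/2
        out.append(dict(c=np.array([cx,cy])/1000,L=max(a,b),W=min(a,b),yaw=yaw,z=z,px=cn.mean(0).round().tolist(),n=int(s[i,4])))
    return out
def show(rs):
    for r in rs: print(r['c'].round(4),'L%.0f W%.0f yaw %.3f z %.4f'%(r['L'],r['W'],r['yaw'],r['z']),r['px'],r['n'])
E
python3 - <<'E'
from h import *
for i,p in enumerate([(.64,.06,.27),(.64,-.06,.27)]):
    manip.move_pose(np.array(p),rot(np.pi/2))
    manip.dwell(.2)
    c=cap('wrist'); save(c,f'w{i+5}.png'); pickle.dump(c,open(f'w{i+5}.pkl','wb'))
    show(rects(c,.058,.08))
    P,m=hmap(c); h=np.clip((m-.03)/.05,0,1); cv2.imwrite(f'pics/h{i+5}.png',(h*255).astype(np.uint8))
print(manip.state()['clock'])
E
```

```text
[0.5317 0.0181] L240 W26 yaw -1.233 z 0.0611 [275.0, 45.0] 7437
[0.5487 0.3139] L108 W100 yaw 1.443 z 0.0697 [591.0, 66.0] 10899
[0.6343 0.1008] L62 W24 yaw 0.083 z 0.0630 [359.0, 156.0] 1479
[0.6435 0.0237] L62 W24 yaw 0.063 z 0.0630 [282.0, 165.0] 1439
[ 0.6503 -0.0579] L62 W25 yaw -0.016 z 0.0630 [202.0, 171.0] 1473
[ 0.6597 -0.1268] L62 W26 yaw 0.168 z 0.0629 [134.0, 180.0] 1486
[0.6919 0.0266] L379 W17 yaw -1.467 z 0.0609 [289.0, 210.0] 5024
[0.7001 0.3166] L54 W33 yaw -0.466 z 0.0689 [569.0, 219.0] 878
[ 0.787  -0.1595] L45 W26 yaw 0.272 z 0.0590 [123.0, 286.0] 687
[ 0.5623 -0.2908] L117 W57 yaw -0.609 z 0.0776 [53.0, 76.0] 1344
[0.5317 0.0178] L239 W26 yaw -1.231 z 0.0611 [405.0, 44.0] 7307
[0.6345 0.1   ] L62 W25 yaw 0.086 z 0.0630 [477.0, 155.0] 1572
[0.6435 0.0231] L62 W24 yaw 0.063 z 0.0630 [399.0, 164.0] 1470
[ 0.6503 -0.0587] L62 W23 yaw -0.008 z 0.0630 [317.0, 171.0] 1395
[ 0.6598 -0.1277] L62 W25 yaw 0.172 z 0.0629 [249.0, 180.0] 1413
[ 0.6892 -0.3016] L59 W34 yaw 0.480 z 0.0649 [80.0, 207.0] 922
[0.6918 0.0265] L379 W16 yaw -1.469 z 0.0609 [403.0, 209.0] 5043
[ 0.792  -0.1584] L55 W26 yaw 0.327 z 0.0590 [231.0, 292.0] 778
8.0417
```

View pics/w5.png

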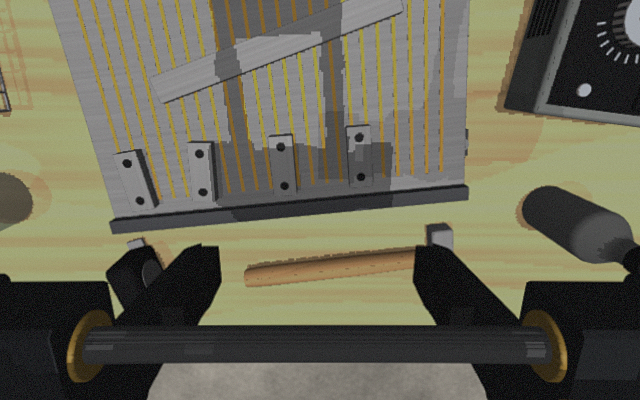

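View pics/w6.png

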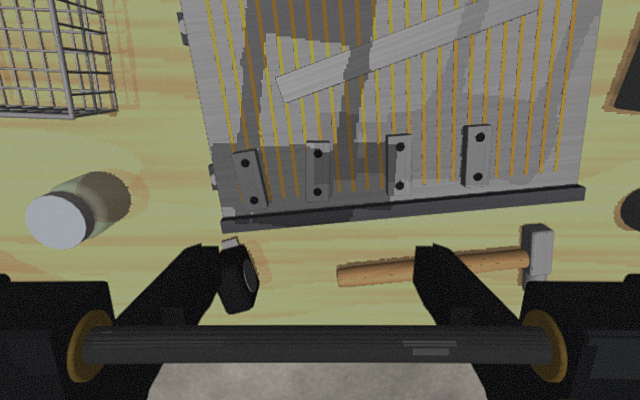

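Both views agree. There are four plates, each about 62x24 mm with top z≈0.063, at (.634,.100), (.6435,.0235), (.650,-.058) and (.660,-.127). The bar is 240x26 with its top at 0.061, yaw about 0.235 rad off the rail, and the chuck yaw is about 0.103. Next I'll measure the basket from above.

```bash
python3 - <<'E'
from h import *
for i,p in enumerate([(.46,-.36,.30),(.46,-.31,.30)]):
    manip.move_pose(np.array(p),rot(np.pi/2))
    manip.dwell(.2)
    c=cap('wrist'); save(c,f'w{i+7}.png'); pickle.dump(c,open(f'w{i+7}.pkl','wb'))
    P,_=hmap(c); z=P[...,2]
    k=(z>.065)&(z<.09)&(P[...,1]<-.22)&(P[...,1]>-.46)&(P[...,0]>.36)&(P[...,0]<.63)&(c['z_map']>0); k[270:]=0
    w=P[k]; print(len(w), w[:,2].max(), np.percentile(w[:,2],[50,90,97]))
    t=w[w[:,2]>.072]; r=cv2.minAreaRect((t[:,:2]*1000).astype(np.float32)); print(r)
    k2=(P[...,1]<-.29)&(P[...,1]>-.39)&(P[...,0]>.45)&(P[...,0]<.55)&(c['z_map']>0);k2[270:]=0; print('in',np.percentile(z[k2],[5,25,50,75,95]).round(4))
print(manip.state()['clock'])
E
```

```text
2357 0.08091487763725208 [0.07792674 0.07905924 0.07957679]
((503.596923828125, -349.43792724609375), (140.95005798339844, 178.3780059814453), 88.25505065917969)
in [-2.200e-03 -1.200e-03 -3.000e-04  2.000e-03  3.142e-01]
2325 0.08055926201116093 [0.07791394 0.07904727 0.07948044]
((503.3402404785156, -349.3572082519531), (140.96600341796875, 177.7805633544922), 88.28553771972656)
in [-0.0022 -0.0013 -0.0005  0.0018  0.3133]
10.175
```

View pics/w7.png

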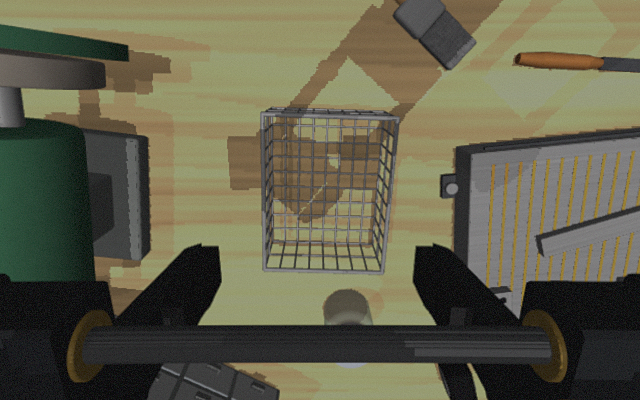

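The basket rim measures 178x141 mm at z≈0.079, centre (.5035,-.349), yaw -0.03, which matches the description. Now the first plate, the one nearest the basket.

```bash
cat >> h.py <<'E'
BK=np.array([.5035,-.3494]); BY=-.031
SLOTS=[(-.042,-.025),(.042,-.025),(-.042,.025),(.042,.025)]
def plates(c):
    return [r for r in rects(c,.057,.072,box=(.45,.76,-.2,.2)) if 52<r['L']<70 and 18<r['W']<32]
def look(x,y,z=.27,name=None):
    manip.move_pose(np.array([x,y,z]),rot(np.pi/2)); manip.dwell(.15)
    c=cap('wrist')
    if name: save(c,name)
    return c
def pick(r,tag):
    y=r['yaw']+np.pi/2; xy=r['c']
    manip.set_gripper(.05,40)
    manip.move_pose(np.array([*xy,.13]),rot(y))
    manip.move_linear(np.array([*xy,.0535]),rate=.08)
    print('down F',manip.state()['contact_force'].round(1),manip.state()['tool_pos'].round(4))
    manip.set_gripper(.0,40)
    print('grip',manip.state()['gripper_width'])
    manip.move_linear(np.array([*xy,.20]),rate=.12)
    print('lift',manip.state()['gripper_width'])
def place(i,tag):
    dx,dy=SLOTS[i]; c,s=np.cos(BY),np.sin(BY)
    xy=BK+[c*dx-s*dy,s*dx+c*dy]
    manip.move_pose(np.array([*xy,.20]),rot(BY+np.pi/2))
    print('over',manip.state()['gripper_width'])
    manip.move_linear(np.array([*xy,.032]),rate=.1)
    print('in F',manip.state()['contact_force'].round(1))
    manip.set_gripper(.036,40)
    manip.move_linear(np.array([*xy,.20]),rate=.15)
E
python3 - <<'E'
from h import *
c=look(.64,-.06,name='w9.png'); ps=plates(c); show(ps)
r=min(ps,key=lambda r:r['c'][1])
pick(r,1)
c=cap('wrist'); save(c,'g1.png')
print(manip.state()['clock'])
E
```

```text
[0.6343 0.0999] L62 W26 yaw 0.087 z 0.0630 [480.0, 155.0] 1604
[0.6435 0.0226] L62 W25 yaw 0.061 z 0.0630 [401.0, 164.0] 1515
[ 0.6501 -0.0587] L63 W23 yaw -0.009 z 0.0630 [320.0, 171.0] 1397
[ 0.6596 -0.1276] L62 W25 yaw 0.170 z 0.0629 [252.0, 180.0] 1420
down F [-0.3 -0.1  0.2] [ 0.6602 -0.1278  0.0542]
grip 0.023442862399591067
lift 0.0235360598238229
15.9917
```

View pics/g1.png

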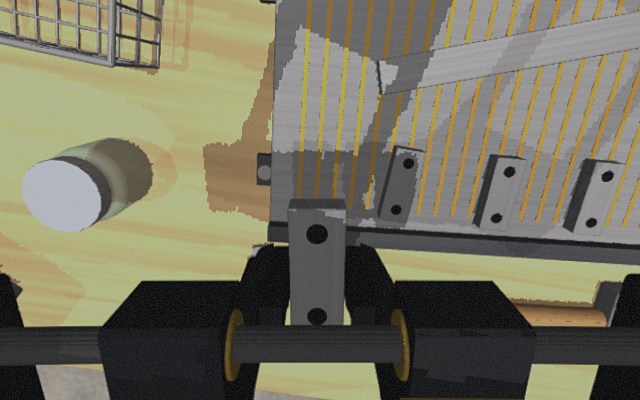

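The plate is held square in the fingers at (317,262) and the other three are undisturbed. I'll place it and check.

```bash
python3 - <<'E'
from h import *
place(0,1)
c=look(.47,-.34,.28,'b1.png'); print(manip.state()['clock'])
E
```

```text
over 0.02335198784859823
in F [-0.9  0.1 -1.2]
21.325
```

View pics/b1.png

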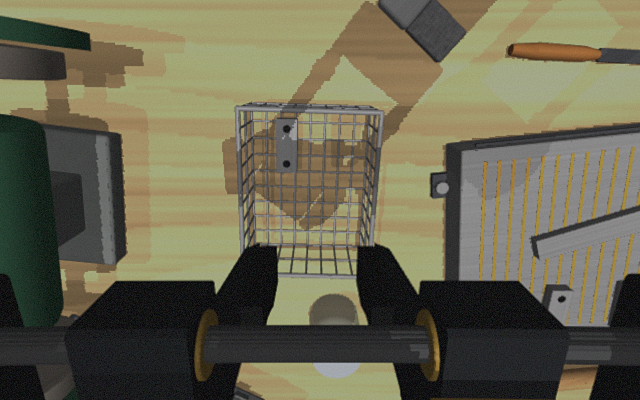

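Plate 1 is flat in the basket at px (287,145) and the basket hasn't moved. Next are the remaining plates, each with a fresh detection and a grip check.

```bash
python3 - <<'E'
from h import *
for i in [1,2]:
    c=look(.64,-.0,name=f'w1{i}.png'); ps=plates(c); show(ps)
    if len(ps)!=4-i: print('unexpected count'); break
    r=min(ps,key=lambda r:r['c'][1])
    pick(r,1)
    if manip.state()['gripper_width']<.02: print('LOST'); break
    place(i,1)
    print(manip.state()['clock'])
c=look(.47,-.34,.28,'b3.png'); 
E
```

```text
[0.6342 0.1004] L62 W25 yaw 0.077 z 0.0630 [420.0, 155.0] 1561
[0.6435 0.0234] L62 W24 yaw 0.064 z 0.0630 [342.0, 164.0] 1446
[ 0.65   -0.0586] L63 W24 yaw -0.012 z 0.0629 [261.0, 171.0] 1453
down F [-0.  -0.  -0.7] [ 0.6507 -0.0587  0.0541]
grip 0.023557103575618722
lift 0.023444165599853184
over 0.02353746313103682
in F [ 0.1 -0.8 -1. ]
31.7667
[0.6342 0.1004] L62 W25 yaw 0.077 z 0.0630 [419.0, 155.0] 1566
[0.6435 0.0234] L63 W24 yaw 0.064 z 0.0629 [342.0, 164.0] 1446
down F [0.2 0.3 1.2] [0.6441 0.0234 0.0541]
grip 0.02332717173357753
lift 0.02363201187874125
over 0.02311056266493863
in F [-0.1 -0.9 -1. ]
42.4083
```

View pics/b3.png

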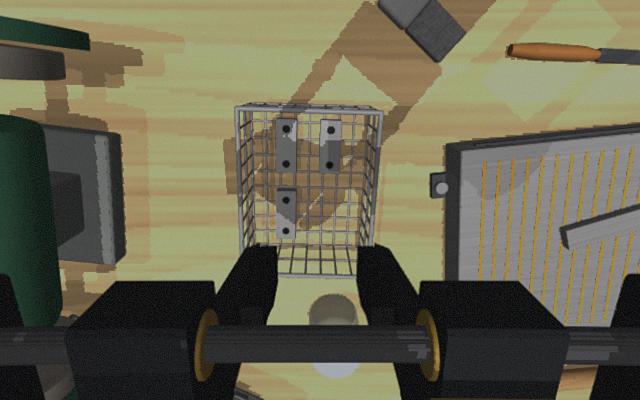

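Three plates are in the basket. The bar's end has shifted from px (533,250) to (565,240), so it was knocked, and I'll re-measure it later. Now the last plate.

```bash
python3 - <<'E'
from h import *
i=3
c=look(.64,-.0,name=f'w1{i}.png'); ps=plates(c); show(ps)
assert len(ps)==1
pick(ps[0],1)
if manip.state()['gripper_width']>.02: place(i,1)
c=look(.47,-.34,.28,'b4.png')
for i,p in enumerate([(.58,.0,.30),(.58,.1,.30)]):
    c=look(*p,name=f'w2{i}.png'); pickle.dump(c,open(f'w2{i}.pkl','wb'))
    show(rects(c,.057,.085,box=(.40,.76,-.2,.24)))
print(manip.state()['clock'])
E
```

```text
[0.6342 0.1004] L62 W25 yaw 0.077 z 0.0630 [420.0, 155.0] 1560
down F [ 0.   1.2 -0.1] [0.6348 0.1005 0.0542]
grip 0.02366585202428129
lift 0.023533063447545067
over 0.023455285132505183
in F [ 0.5  0.1 -2.1]
[0.5185 0.0481] L239 W26 yaw -1.236 z 0.0610 [370.0, 95.0] 5878
[0.686  0.0822] L267 W18 yaw -1.470 z 0.0608 [389.0, 243.0] 2694
[ 0.7069 -0.127 ] L70 W17 yaw -1.438 z 0.0608 [211.0, 260.0] 687
[0.519  0.0483] L239 W25 yaw -1.232 z 0.0610 [272.0, 95.0] 5799
[0.6823 0.1233] L184 W18 yaw -1.469 z 0.0608 [339.0, 240.0] 1916
[ 0.7019 -0.0709] L183 W17 yaw -1.471 z 0.0609 [173.0, 256.0] 1851
56.825
```

View pics/b4.png

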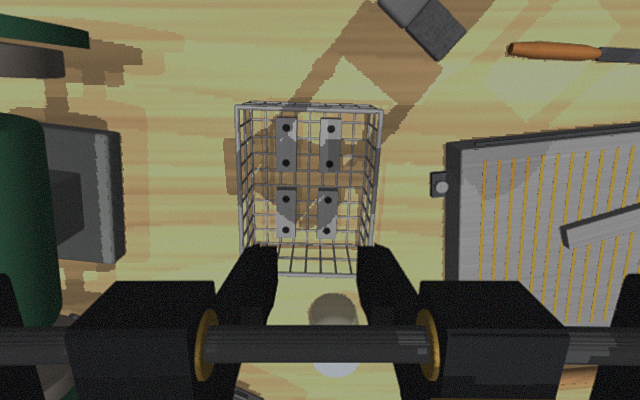

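View pics/w20.png

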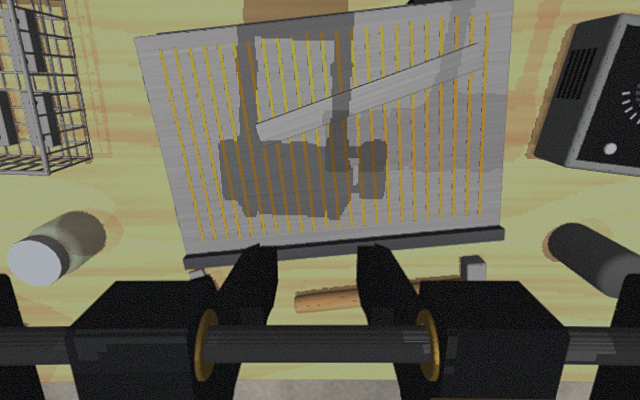

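All four plates lie in the basket. The bar now lies at (.519,.048), yaw -1.234, and both views agree. I'll grip it at its middle, carry it low to about 35 mm from the rail, squared, then push it home with two fingers.

```bash
python3 - <<'E'
from h import *
a=.102; n=np.array([np.cos(a),np.sin(a)]); t=np.array([-n[1],n[0]])
rail=np.array([.6844,.0258])
b=np.array([.5188,.0482]); by=-1.234+np.pi/2
manip.set_gripper(.05,40)
manip.move_pose(np.array([*b,.13]),rot(by))
c=cap('wrist'); show(rects(c,.057,.085,box=(.40,.76,-.2,.24)))
manip.move_linear(np.array([*b,.0535]),rate=.08)
print('F',manip.state()['contact_force'].round(1))
manip.set_gripper(0,45); print(manip.state()['gripper_width'])
manip.move_linear(np.array([*b,.060]),rate=.05)
g=rail-.050*n
manip.move_linear(np.array([*g,.060]),rate=.08,rot=rot(a))
print('F',manip.state()['contact_force'].round(1),manip.state()['gripper_width'])
manip.move_linear(np.array([*g,.0545]),rate=.03)
print('F',manip.state()['contact_force'].round(1))
manip.set_gripper(.036,40)
manip.move_linear(np.array([*g,.14]),rate=.12)
c=look(.58,.03,.28,name='w30.png')
show(rects(c,.057,.085,box=(.40,.76,-.2,.24)))
print(manip.state()['clock'])
E
```

```text
[0.5137 0.0631] L206 W25 yaw -1.232 z 0.0610 [315.0, 159.0] 13225
[0.682  0.1156] L127 W18 yaw -1.471 z 0.0610 [599.0, 189.0] 4924
F [-0.4 -0.   0.6]
0.024212308903144162
F [ 0.4 -0.1 -7.3] 0.024352605116285737
F [-0.3  0.1 -7.1]
[0.6332 0.0209] L238 W26 yaw -1.467 z 0.0609 [310.0, 208.0] 5011
[0.6777 0.1603] L109 W17 yaw -1.481 z 0.0609 [436.0, 246.0] 1282
[0.691  0.0292] L90 W17 yaw -1.474 z 0.0609 [317.0, 257.0] 1056
[ 0.7065 -0.1113] L102 W19 yaw -1.437 z 0.0610 [191.0, 269.0] 1155
64.975
```

View pics/w30.png

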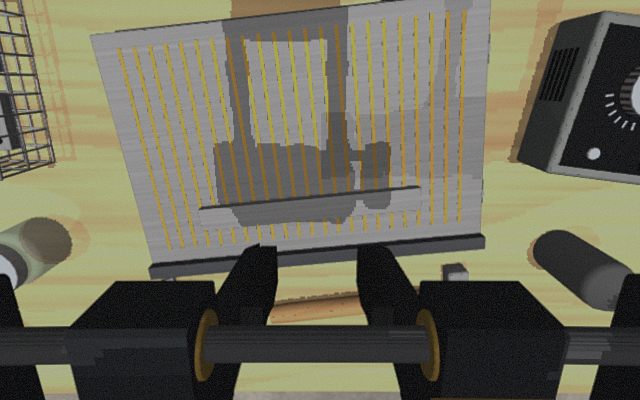

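The bar is square, about 35 mm from the rail. Now the two-finger push with force monitoring.

```bash
python3 - <<'E'
from h import *
a=.102; n=np.array([np.cos(a),np.sin(a)])
rail=np.array([.6844,.0258]); b=np.array([.6332,.0209])
manip.set_gripper(.088,40)
s=b-.042*n
manip.move_pose(np.array([*s,.14]),rot(a+np.pi/2))
manip.move_linear(np.array([*s,.0545]),rate=.08)
f0=manip.state()['contact_force'].copy(); print(f0.round(1))
d0=(s-rail)@n; lat=s-rail-d0*n
d=d0
while d< -.026:
    d+= .005 if d<-.042 else .0015
    manip.move_linear(np.array([*(rail+lat+d*n),.0545]),rate=.04)
    st=manip.state(); f=(st['contact_force']-f0); print(round(d,4),f.round(1),st['moment'][2].round(2))
    if f[:2]@n<-18: break
manip.dwell(.3); print(manip.state()['contact_force'].round(1))
p=manip.state()['tool_pos']
manip.move_linear(np.array([*(p[:2]-.03*n),.0545]),rate=.08)
manip.move_linear(np.array([*(p[:2]-.03*n),.16]),rate=.12)
for i,(x,y) in enumerate([(.64,.06),(.64,-.04)]):
    c=look(x,y,.25,name=f'w4{i}.png'); pickle.dump(c,open(f'w4{i}.pkl','wb'))
    show(rects(c,.057,.085,box=(.40,.76,-.2,.24)))
print(manip.state()['clock'])
E
```

```text
[-0.3  1.1 -0.2]
-0.0884 [-0.8 -0.8  0.3] 0.05
-0.0834 [ 0.2 -1.6  0. ] 0.01
-0.0784 [-0.1 -0.9  0.6] 0.02
-0.0734 [ 0.6 -1.6  0. ] 0.03
-0.0684 [-6.7 -1.2  4.3] -0.02
-0.0634 [-5.9 -2.2  4. ] 0.02
-0.0584 [-4.5 -1.7  4.2] 0.01
-0.0534 [-4.8 -0.9  3.7] -0.0
-0.0484 [-5.2 -1.4  1.9] -0.04
-0.0434 [-4.6 -1.8  3.1] -0.0
-0.0384 [-4.9 -1.3  1.5] 0.02
-0.0369 [-6.  -1.   2.4] 0.03
-0.0354 [-4.6 -2.7  1.3] -0.01
-0.0339 [-5.3 -0.9  2.6] -0.01
-0.0324 [-7.2 -2.1  4.9] -0.06
-0.0309 [-12.   -1.9   7.4] -0.03
-0.0294 [-16.8  -2.5  11.2] -0.03
-0.0279 [-20.4  -3.2  14.4] -0.13
[-20.5  -2.4  14.1]
[0.6795 0.025 ] L379 W41 yaw -1.467 z 0.0609 [286.0, 212.0] 11650
[0.6793 0.0253] L379 W41 yaw -1.468 z 0.0610 [387.0, 209.0] 11600
75.7667
```

View pics/w40.png

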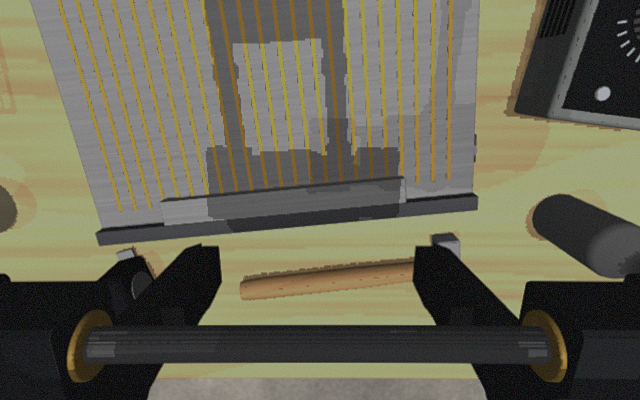

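The bar and rail now merge into one strip 41 mm wide (25+15), at px (163..405, 195). I'll check the seam in an enlarged crop and look at the knob.

```bash
python3 - <<'E'
from h import *
a=.102; n=np.array([np.cos(a),np.sin(a)]); t=np.array([-n[1],n[0]]); rail=np.array([.6844,.0258])
c=pickle.load(open('w40.pkl','rb')); im=c['image']
cv2.imwrite('pics/seam.png',cv2.resize(im[165:250,150:415],None,fx=3,fy=3,interpolation=cv2.INTER_CUBIC))
for f in ['w40.pkl','w41.pkl']:
    c=pickle.load(open(f,'rb')); P,m=hmap(c); d=(P[...,:2]-rail)@n; s=(P[...,:2]-rail)@t
    for s0 in np.arange(-.12,.121,.03):
        k=(abs(s-s0)<.01)&(m>.0565)&(m<.068)&(d<-.004)&(d>-.05)
        kk=(abs(s-s0)<.01)&(d<-.006)&(d>-.02)&(c['z_map']>0)
        print(f,round(s0,2),(np.percentile(d[k],3).round(4) if k.sum()>5 else None), np.median(m[kk]).round(4))
y0=.335
manip.move_linear([.64,-.04,.30])
for i,(x,y) in enumerate([(.45,.28),(.45,.36)]):
    c=look(x,y,.25,name=f'k{i}.png'); pickle.dump(c,open(f'k{i}.pkl','wb'))
print(manip.state()['clock'])
E
```

```text
w40.pkl -0.12 -0.0241 0.0607
w40.pkl -0.09 -0.0243 0.0609
w40.pkl -0.06 -0.0243 0.0609
w40.pkl -0.03 -0.0242 0.061
w40.pkl 0.0 -0.0242 0.0609
w40.pkl 0.03 -0.0242 0.0611
w40.pkl 0.06 -0.0242 0.0611
w40.pkl 0.09 -0.0241 0.061
w40.pkl 0.12 -0.0242 0.0605
w41.pkl -0.12 -0.0242 0.0602
w41.pkl -0.09 -0.0243 0.061
w41.pkl -0.06 -0.0243 0.061
w41.pkl -0.03 -0.0243 0.061
w41.pkl 0.0 -0.0243 0.0611
w41.pkl 0.03 -0.0242 0.0611
w41.pkl 0.06 -0.0242 0.061
w41.pkl 0.09 -0.0242 0.061
w41.pkl 0.12 -0.0241 0.0609
78.4667
```

View pics/seam.png

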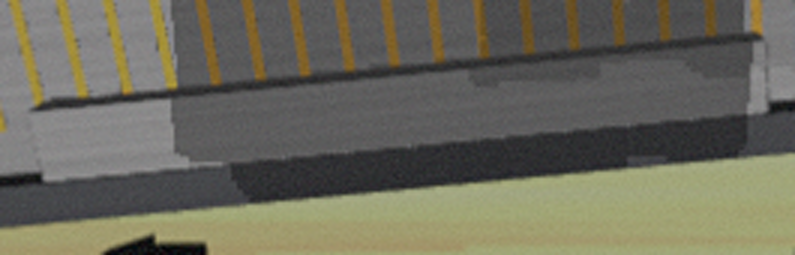

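View pics/k0.png

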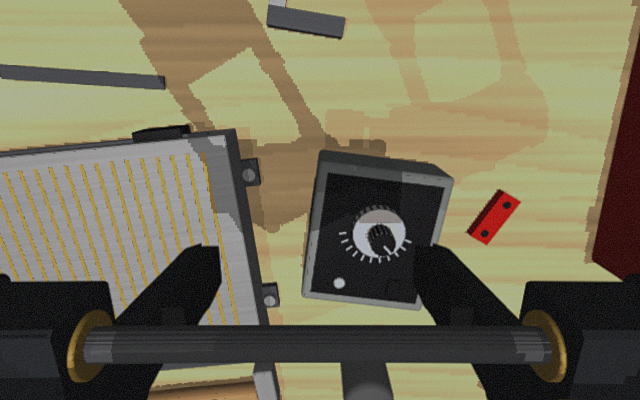

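View pics/k1.png

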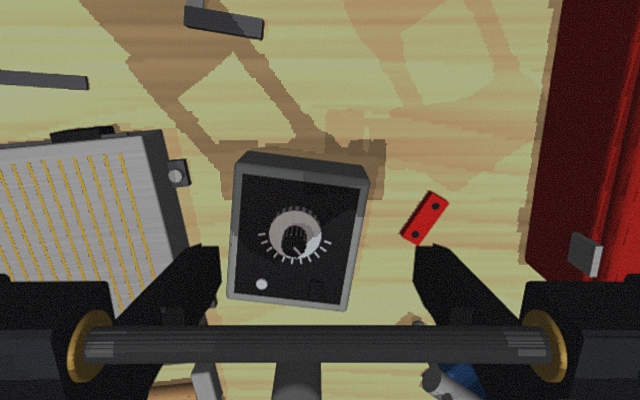

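The bar's rear edge is constant to 0.2 mm along its whole length, its top is level at 0.061, and no gap shows at the seam. Now to measure the knob, which is the small black cylinder on the ring at (380,238) in k0.

```bash
python3 - <<'E'
from h import *
ims=[]
for f,(u,v) in zip(['k0.pkl','k1.pkl'],[(380,235),(295,235)]):
    c=pickle.load(open(f,'rb')); P=cloud(c); m=P[...,2]; ok=c['z_map']>0
    box=ok&(P[...,0]>.43)&(P[...,0]<.60)&(P[...,1]>.25)&(P[...,1]<.42)
    for lo,hi in [(.100,.115),(.079,.09),(.063,.076)]:
        k=box&(m>lo)&(m<hi); q=P[k]
        k8=cv2.morphologyEx(k.astype(np.uint8),cv2.MORPH_OPEN,np.ones((3,3),np.uint8)); 
        n,l,s,_=cv2.connectedComponentsWithStats(k8)
        i=1+np.argmax(s[1:,4]); cs,_=cv2.findContours((l==i).astype(np.uint8),cv2.RETR_EXTERNAL,cv2.CHAIN_APPROX_NONE)
        w=onplane(c,max(cs,key=len).reshape(-1,2),np.median(m[l==i]))[:,:2]*1000
        (cc,r)=cv2.minEnclosingCircle(w.astype(np.float32))
        print(f,lo,k.sum(),'z',np.median(m[l==i]).round(4),'circ',np.round(cc,1),round(r,1),'rect',cv2.minAreaRect(w.astype(np.float32)))
    ims.append(cv2.resize(c['image'][v-50:v+50,u-50:u+50],None,fx=4,fy=4,interpolation=cv2.INTER_CUBIC))
cv2.imwrite('pics/kc.png',np.hstack(ims))
E
```

```text
k0.pkl 0.1 523 z 0.1073 circ [509.6 336.5] 12.3 rect ((509.66400146484375, 336.21209716796875), (23.53774642944336, 21.207660675048828), 2.5096888542175293)
k0.pkl 0.079 1428 z 0.083 circ [510.  336.9] 25.8 rect ((509.1679382324219, 336.29730224609375), (48.27195739746094, 50.17864990234375), 20.72357177734375)
k0.pkl 0.063 14625 z 0.0694 circ [524.3 334.3] 96.2 rect ((524.748779296875, 334.6856384277344), (128.8930206298828, 149.9984130859375), 82.37895202636719)
k1.pkl 0.1 519 z 0.1073 circ [509.4 337.6] 12.3 rect ((509.3941345214844, 337.3475341796875), (21.219327926635742, 23.34181785583496), 89.39089965820312)
k1.pkl 0.079 1437 z 0.0829 circ [510.2 337.4] 25.9 rect ((509.394287109375, 337.5780944824219), (49.49076843261719, 49.48992156982422), 83.24349212646484)
k1.pkl 0.063 15480 z 0.0694 circ [525.1 335.7] 96.6 rect ((524.6142578125, 335.53118896484375), (128.09628295898438, 150.23411560058594), 82.35077667236328)
```

View pics/kc.png

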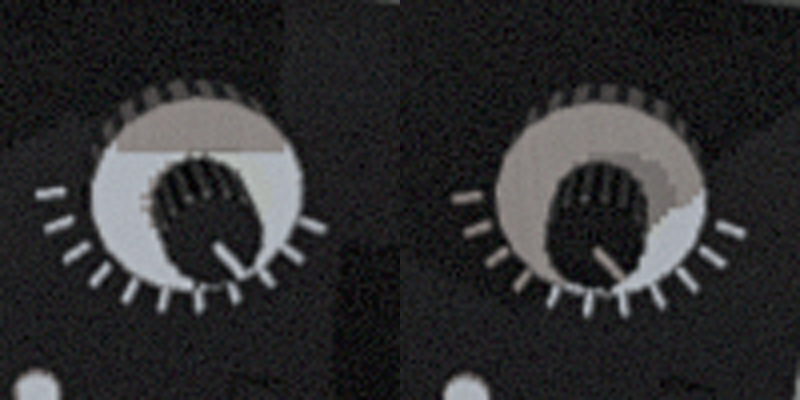

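Both views put the axis at about (.5095,.337), with the knob top at 0.107, the ring top at 0.083 (radius about 25) and the controller yaw at about -0.133. The white line points about 0.8 rad left of +x, so hold ≈ 0.5 and about 2.1 rad clockwise remains. I'll grip with the tips about 5 mm above the ring and turn with joint 6 only, watching the moment.

```bash
python3 - <<'E'
from h import *
k=np.array([.5095,.337])
manip.set_gripper(.05,20)
manip.move_pose(np.array([*k,.18]),rot(1.80))
print(manip.state()['joint_pos'].round(3))
manip.move_linear(np.array([*k,.0895]),rate=.06)
st=manip.state(); print(st['tool_pos'].round(4),st['contact_force'].round(1))
manip.set_gripper(.0,25)
st=manip.state(); print('grip',st['gripper_width'],st['contact_force'].round(1),st['moment'].round(3)); m0=st['moment'][2]
q0=st['joint_pos'].copy(); q=q0.copy()
t0=st['clock']
while q[5]-q0[5]<2.6:
    q[5]+=.15; manip.set_joints(q); st=manip.state()
    print(round(q[5]-q0[5],2),'mz',round(st['moment'][2]-m0,3),'act',round(st['joint_pos'][5]-q0[5],3),'w',round(st['gripper_width'],4),st['contact_force'].round(1))
    if abs(st['moment'][2]-m0)>.11: break
print(st['clock']-t0,st['clock'],st['tool_pos'])
E
```

```text
[ 5.430e-01  1.880e-01  1.809e+00  1.000e-03  1.147e+00 -1.254e+00]
[0.5098 0.3372 0.09  ] [ 0.4 -0.3  0.1]
grip 0.021333417453489514 [-2.3  3.4  0.3] [0.53  0.178 0.076]
0.15 mz -0.089 act 0.147 w 0.0212 [-0.8  2.2 -0.5]
0.3 mz -0.107 act 0.294 w 0.0213 [-0.7  4.7 -0.4]
0.45 mz -0.085 act 0.445 w 0.021 [-0.7  4.8 -1.3]
0.6 mz -0.075 act 0.595 w 0.0215 [-0.5  5.8 -2.4]
0.75 mz -0.08 act 0.745 w 0.0214 [ 0.2  6.8 -2.3]
0.9 mz -0.109 act 0.895 w 0.0214 [ 0.8  8.2 -2.5]
1.05 mz -0.083 act 1.045 w 0.0208 [ 1.2  8.4 -3.9]
1.2 mz -0.099 act 1.195 w 0.0213 [ 1.8  8.9 -4.8]
1.35 mz -0.109 act 1.345 w 0.0214 [ 2.   9.5 -4.9]
1.5 mz -0.085 act 1.495 w 0.021 [ 3.   9.2 -5.4]
1.65 mz -0.111 act 1.645 w 0.0212 [ 4.1 10.8 -5.8]
2.9333000000000027 84.775 [0.51096885 0.33985062 0.08971866]
```

The lateral force grew to 11 N because rotating joint 6 drifts the TCP about 3 mm. I'll release, check the knob and ring marks, and re-centre.

```bash
python3 - <<'E'
from h import *
manip.set_gripper(.05,20)
p=manip.state()['tool_pos']; print(p.round(4),manip.state()['tcp_rot'].round(3), R.from_rotvec(manip.state()['tcp_rot']).as_matrix()[:,0].round(4))
manip.move_linear(np.array([p[0],p[1],.18]),rate=.1)
c=look(.45,.36,.25,name='k3.png'); pickle.dump(c,open('k3.pkl','wb'))
P=cloud(c);m=P[...,2]
print('clock',manip.state()['clock'])
u,v=295,235
cv2.imwrite('pics/kc3.png',cv2.resize(c['image'][v-50:v+50,u-50:u+50],None,fx=5,fy=5,interpolation=cv2.INTER_CUBIC))
E
```

```text
[0.5094 0.3374 0.0896] [ 1.098  1.277 -1.097] [-1.e-04  8.e-04 -1.e+00]
clock 87.825
```

View pics/kc3.png

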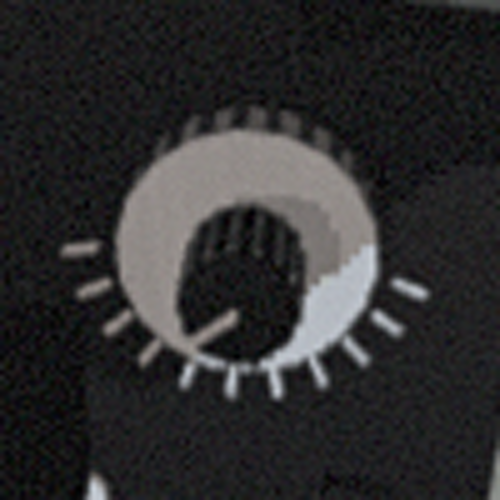

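The knob line now points left-down, from (237,315) to (190,350) in the crop. It has turned about 1.65 rad and isn't yet at the last tick (80,248). I'll compute the angle and turn the rest.

```bash
python3 - <<'E'
from h import *
def ang(c,a,b):
    w=onplane(c,[a,b],.108)[:,:2]; d=w[1]-w[0]; return np.arctan2(d[1],d[0]), w.round(4).tolist()
c=pickle.load(open('k3.pkl','rb')); off=np.array([245,185])
A,w=ang(c,off+np.array([237,315])/5,off+np.array([190,350])/5); print('now',A,w,'hold',1.3-(A+.133))
c1=pickle.load(open('k1.pkl','rb'))
A,w=ang(c1,off+np.array([596-400,250])/4,off+np.array([624-400,282])/4); print('before',A,'hold',1.3-(A+.133))
k=np.array([.5095,.337])
manip.move_pose(np.array([*k,.18]),rot(1.0))
manip.move_linear(np.array([*k,.0895]),rate=.06)
st=manip.state(); print(st['tool_pos'].round(4),st['contact_force'].round(1))
manip.set_gripper(.0,25)
st=manip.state(); print('grip',st['gripper_width'],st['contact_force'].round(1)); m0=st['moment'][2]
q0=st['joint_pos'].copy(); q=q0.copy()
while q[5]-q0[5]<.85:
    q[5]+=.1; manip.set_joints(q); st=manip.state()
    print(round(q[5]-q0[5],2),'mz',round(st['moment'][2]-m0,3),'act',round(st['joint_pos'][5]-q0[5],3),'w',round(st['gripper_width'],4),st['contact_force'].round(1), st['tau'][5].round(3))
manip.dwell(.2)
manip.set_gripper(.05,20)
manip.move_linear(np.array([*k,.18]),rate=.1)
c=look(.45,.36,.25,name='k4.png'); pickle.dump(c,open('k4.pkl','wb'))
print('clock',manip.state()['clock'])
u,v=295,235
cv2.imwrite('pics/kc4.png',cv2.resize(c['image'][v-50:v+50,u-50:u+50],None,fx=5,fy=5,interpolation=cv2.INTER_CUBIC))
E
```

```text
now -0.8917560689661153 [[0.5124, 0.3376], [0.5192, 0.3291]] hold 2.0587560689661153
before 0.6576371474335375 hold 0.5093628525664625
[0.5099 0.3372 0.0901] [-1.  -0.4  0.5]
grip 0.02100607716779708 [ 3.3  4.  -2.5]
0.1 mz 0.003 act 0.098 w 0.0213 [ 0.8  1.2 -0.7] 0.168
0.2 mz -0.05 act 0.196 w 0.021 [ 1.7  1.7 -0.8] 0.154
0.3 mz -0.036 act 0.295 w 0.0214 [ 2.5  2.4 -1.8] 0.147
0.4 mz -0.057 act 0.395 w 0.0211 [ 1.5  3.  -3.4] 0.145
0.5 mz 0.151 act 0.495 w 0.0214 [ 3.   3.2 -3.2] 0.338
0.6 mz 0.28 act 0.595 w 0.021 [ 3.1  4.2 -3.8] 0.414
0.7 mz 0.172 act 0.694 w 0.0212 [ 4.3  4.3 -3.6] 0.327
0.8 mz 0.312 act 0.794 w 0.0211 [ 4.9  4.4 -3.9] 0.428
0.9 mz 0.247 act 0.893 w 0.021 [ 4.   3.6 -2.3] 0.348
clock 96.1
```

View pics/kc4.png

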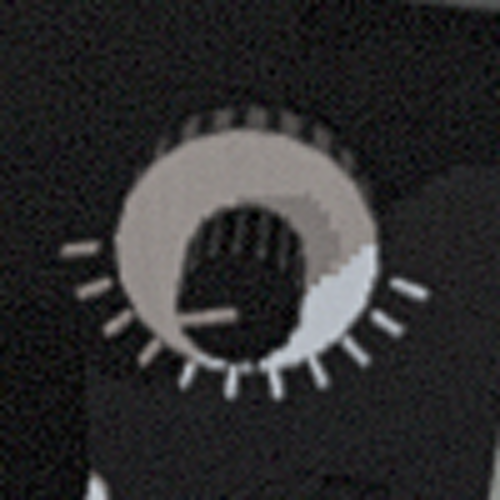

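A clear torque step came at about 0.45 rad (the stop), after which the pads slipped. The line now parallels the last tick. For the final checks I'll repeat the early w1 view to compare the ring, and look again at the bar, basket and bystanders.

```bash
python3 - <<'E'
from h import *
c=pickle.load(open('k4.pkl','rb')); off=np.array([245,185])
w=onplane(c,[off+np.array([237,315])/5,off+np.array([180,320])/5],.108)[:,:2]; d=w[1]-w[0]; print('hold',1.3-np.arctan2(d[1],d[0])-.133)
manip.move_pose(np.array([.5,.06,.33]),rot(np.pi/2)); manip.dwell(.2)
b=cap('wrist'); save(b,'w1b.png'); a=cv2.imread('pics/w1.png')
f=lambda im: cv2.resize(im[120:210,520:610],None,fx=4.4,fy=4.4,interpolation=cv2.INTER_CUBIC)
cv2.imwrite('pics/ringcmp.png',np.hstack([f(a),f(b['image'])]))
c=look(.64,.02,.25,name='w50.png'); show(rects(c,.057,.085,box=(.40,.76,-.2,.24)))
t=cap('top'); save(t,'t9.png'); s=cap('scene'); save(s,'s9.png')
print(manip.state()['clock'])
E
```

```text
hold 2.6424885718535966
[0.6794 0.025 ] L379 W41 yaw -1.468 z 0.0609 [326.0, 207.0] 11420
98.55
```

View pics/ringcmp.png

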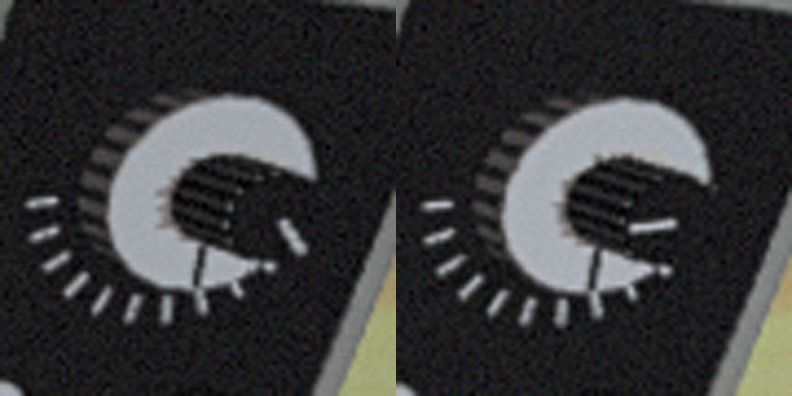

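View pics/s9.png

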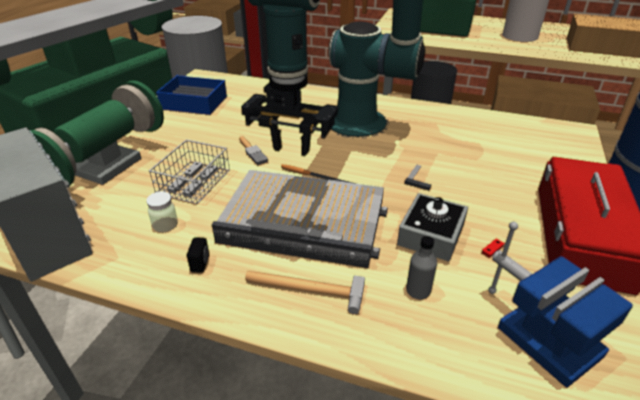

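View pics/w50.png

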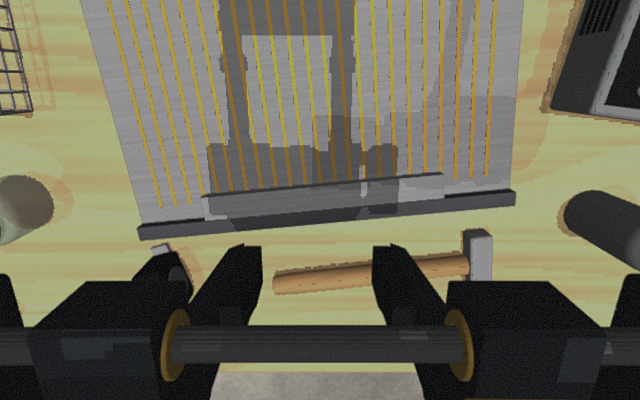

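The ring's pointer is in the same place before and after, at crop px (201,270). The knob line is at the end of the scale, the bar is still flush, and the four plates are in the basket with the bystanders where they were. The robot is touching nothing, so I'm handing in.

```bash
python3 - <<'E'
from h import *
print(order.close_job(), manip.state()['clock'])
E
```

```text
the job is handed in; nothing more can be done
the job is handed in; nothing more can be done
```

I finished the job and handed it in at about 99 s on the robot's clock; no verdict is reported.

- **Plates:** All four plates on the chuck are lying flat in the wire basket, and the chuck is clear of them. The red look-alike was left alone.
- **Bar:** It was knocked aside during the run, so I measured it again before moving it. I set it down square about 35 mm from the rail, then pushed it home with two fingers at about 20 N. Its rear edge is even to 0.2 mm along its length and its top is level at 0.061 m. The bar and rail together measure 41 mm wide against a nominal 40 mm, and no gap shows at the seam.
- **Knob:** I turned it clockwise in two grips until the torque jumped at the stop and the pads slipped. The white line reads about 2.64 rad against the 2.6 rad stop, within reading error. The ring's pointer is in the same place in the before and after views.
- **Bystanders:** They look unmoved in the last views.

**Disagreements in the checks:**
- Heights from the cameras read about 1 mm lower than the given ones throughout.
- During the first knob turn the sideways force on the wrist rose to about 11 N, so I released and gripped again. The knob and ring showed no harm.

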